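# Bring up the desk's pop-up power tower

## Task

The mouse has been left on the lid of the pop-up power tower in the desk. Set the mouse back down on its mat, the right way up, then press the tower's lid in until it springs up, take hold of it and pull it up as far as it goes, so that its sockets can be used. Leave everything else on the desk where it is.

Things in the scene. Friction and masses are not known exactly. Their poses are not given: they have to be found in the camera images.
- tower (a joint): Pop-up power tower's upward travel, m. 0: latched down (start), cannot be pulled up. Negative: pressed in, hard stop -0.0095. Pressed in 8 mm or more (12 to 15 N) the latch lets go; let up, a damped spring lifts it within about 1 s to +0.029, no further. Then pull by hand, about 8 N (it stays where left), to the upper stop at +0.150. From +0.029, pressed fully in again it latches again.
- lid (a point): Centre of the top face of the tower's lid, moves with it: 11 mm above the desk when latched, 40 mm sprung up, 161 mm fully raised. Plain round aluminium cap 58 mm across, 20 mm thick, 5 mm proud of its collar when latched; under it a black column 56 mm across, flat on the side with two sockets. Gripped from above, a finger either side, at any angle.
- popup: The tower's fixed aluminium collar in the desk top: flat ring 84 mm across outside, 60 mm inside, 6 mm high. Origin on the tower's vertical axis at desk level; z up; -x is the side of the sockets.
- mouse: Black wireless computer mouse, 110 mm long (its x), 60 mm wide (its y, upright sides up to 20 mm), 36 mm high, 90 g. Origin: centre of its underside, z up, x towards its buttons and wheel. It starts lying across the tower's lid.
- mat: Grey mouse mat fixed to the desk, 200 mm (its x) by 220 mm (its y), 3 mm thick. Origin: centre of its underside, at desk level. It lies left or right of the tower; a blue notepad lies on the other side.
- phone: Bystander: black phone lying on the blue notepad (210 x 150 x 14 mm, fixed), 146 x 70 x 9 mm. Origin: centre of its underside.
- recorder: Bystander: dark sound recorder with four knobs, 110 (x) x 170 (y) mm, 53 mm high, behind the tower. Origin: centre of its underside.
- spectacle_case: Bystander: brown hard spectacle case, 62 (x) x 162 (y) x 36 mm, between robot and tower. Origin: centre of its underside.
- backup_drive: Bystander: flat aluminium backup drive, 78 (x) x 115 (y) x 15 mm. Origin: centre of its underside.
- pill_carton: Bystander: small paper carton, 48 (x) x 120 (y) x 35 mm. Origin: centre of its underside.
- bottle: Bystander: clear water bottle with a blue cap, 70 mm across, 210 mm tall. Origin: centre of its underside.
- microphone: Bystander: black hand microphone lying on the desk, about 200 mm long along its x, 50 mm across the head at +x. Origin: at desk level under its middle.
Things that resemble listed ones, but are neither listed nor needed, are in the scene too. Leave any orange, pink or purple look-alike of the mouse alone.

How it is judged:
By the outcome, as a careful person would: the job done as asked, in the order asked, and still so for the second after the job is handed in, with the robot touching nothing.
It also fails if it takes over 64 s, if anything falls off the work surface, if the arm or the gripper's body presses on something with over 40 N, if the wrist force passes 120 N, or if a joint passes its speed limit or range.

## Robot

A 7-joint arm with a two-finger parallel gripper is mounted at the origin on the work surface. World frame = base frame: x ahead of the robot, y to its left, z up, the work surface at z = 0. Lengths are in m, angles in rad, forces in N, time in s.
With the tool pointing down it reaches from about 0.425 to 0.925 m from the base axis. Payload 6.8 kg.
Tool frame: the origin (TCP) lies midway between the tips of the shut fingers; the grasp point (between the pads) lies 19 mm behind it (bot.grip_point_offset is the distance from the TCP to the grasp point, in m); z points along the fingers, y is the direction in which the jaws open and shut (so a half turn about z gives the same grasp; the last joint's range is limited). The gripper opens to 88 mm and grips with 3 to 60 N. Pads are 20 mm wide; open, the fingers measure 115 mm over their backs; the gripper's body (75 mm by 178 mm) begins 61 mm behind the grasp point.
Start: joints at [1.193, 0.477, 0.022, 1.555, -0.011, 1.109, -0.083], TCP at [0.18, -0.651, 0.223] pointing down, gripper open.
Joint ranges: [-2.96, 2.96], [-0.34, 2.1], [-1.41, 1.46], [0.24, 2.44], [-1.37, 4.51], [0.17, 1.92], [-2.96, 2.96]. Speed limits (rad/s): [2.39, 2.39, 3.14, 3.14, 3.14, 3.14, 3.14].

## Interface

Orientations are given as a unit quaternion [w, x, y, z].
In Python, from plant import bot gives the robot as it stands. The module is installed in compiled form; this text tells all that it offers.
- The arm moves only by the tool jog_arm, never from a script. Its argument "motion" is a list of rows, each a list of 6 numbers: the shift along the tool's x, y, z in m, then the turn, a rotation vector about the tool's x, y, z in rad. In form: [[dx, dy, dz, rx, ry, rz], ...]. A call has 1 to 20 rows; each row is the pose to reach, as a shift and turn from the pose commanded when the call began, along the tool's axes at that moment; what a row does not reach only later rows make up. A row lasts 1/8 s, in which the tool goes at most 62.5 mm and 10.7 degrees, less where a joint would pass 70% of its speed; a pose out of reach is approached as far as the arm can. A call with a gripper value outside its range is refused whole. "grip" is the closure, from -1 (fully open) to 1 (shut), so that 0 is half open, set as the call begins (left out, the last holds). The fingers move at their own pace and stop on an object; "force" is the grip in N (left out, the last holds). Time passes only in rows, so rows that repeat a pose let the fingers close. It gives the time, the measured TCP pose, the force and the opening at its end, in the units of the state.
- bot.state(): the state, without advancing time (a new reading comes with each control period).
- bot.snapshot(name): name is "scene" or "side" or "wrist"; returns a dict with "image" (384x512x3 uint8, red, green, blue), "range_z" (384x512 float32, m along the optical axis (not along the pixel's ray), 0 where there is no reading), "fx", "fy", "cx", "cy" (pixels), "extrinsics" (4x4, takes a point from world to camera coordinates). Camera axes: x right, y up, looking along -z (the intrinsics and any distortion apply to the point x, -y, -z); pixel columns grow to the right and rows downward; lengths in m; the calibration is good to about 2 mm. A picture is of the moment at which its call begins.
- bot.sign_off(): hands the job in, once; it reports no verdict.
Trained networks look in a picture, given as the dict that the camera call returned (one of the last four; its "shot" number tells which), for a name from the list of things; names that differ only in an ending like _2 or _b are one class to them, and where a whole thing is asked for, a point or a joint stands for the part that bears it (a point fixed in the world has none). Each returns a list of dicts, best first, with "p" (0 to 1); they miss things now and then, are a little off and sometimes report something else, mostly with a low value. They report only what shows in the picture. A call takes as long as a camera call. They do not tell look-alikes from the thing itself.
- bot.boxes_of(name, picture): "centre" ([column, row] in pixels, amid what is visible of it).
- bot.trace(name, picture): "region" (384x512 bool, what is visible of it) and "centre" ([column, row] in pixels, amid what is visible of it).
- bot.mark_of(name, picture): "centre" ([column, row] in pixels: a listed point, or the origin of a listed thing).
The state is a dict: "time": time; "joint_pos": joint angles; "joint_vel": joint speeds; "effort": joint torques, N m; "ee_pos": TCP position; "tool_rot": TCP orientation; "force": force on the tool from outside, world axes, zero at the start; "moment": the same for the moment, N m; "grip_width": opening from 0.0 (shut) to 1.0 (fully open).
Only numpy, scipy, OpenCV 4.12 (cv2) and the standard library are available. Lean on these libraries where they do the work, as an engineer would, in place of code of your own. Each camera call takes 0.05 s, during which the arm holds its last target.

## Working session

There is one attempt and no reset: what is moved stays moved. The work goes in short steps, Python scripts to look and compute and a tool call to move; the robot and the scene stay as the last step left them, time stands still between calls to the robot, and variables do not carry over. Pictures are saved under pics/ and viewed, and the job is handed in when it is done.

Besides the shell and the picture viewer there is one more tool, called after "Emit:" as name([rows], argument=value, ...), one row to a line, values as JSON. jog_arm: Moves the arm, as the interface text tells. Its arguments: {"type":"object","properties":{"motion":{"type":"array"},"grip":{"type":"number"},"force":{"type":"number"}},"required":["motion"]}

```bash
mkdir -p pics; ls; cat > h.py <<'E'
import numpy as np, cv2
from plant import bot
from scipy.spatial.transform import Rotation as R
def save(s,n): cv2.imwrite(f'pics/{n}.png', s['image'][:,:,::-1])
def cloud(s):
    z=s['range_z'].astype(float); v,u=np.mgrid[0:384,0:512]
    P=np.stack([(u-s['cx'])/s['fx']*z,-(v-s['cy'])/s['fy']*z,-z],-1)
    T=np.linalg.inv(s['extrinsics'])
    W=P@T[:3,:3].T+T[:3,3]; W[z==0]=np.nan
    return W
def px(s,p):
    c=s['extrinsics'][:3,:3]@np.array(p)+s['extrinsics'][:3,3]
    return s['cx']+s['fx']*c[0]/-c[2], s['cy']-s['fy']*c[1]/-c[2]
def pose():
    st=bot.state(); q=st['tool_rot']
    return np.array(st['ee_pos']), R.from_quat([q[1],q[2],q[3],q[0]])
E
python3 - <<'E'
from h import *
print(bot.state())
for n in ['scene','side','wrist']:
    s=bot.snapshot(n); save(s,n+'0'); W=cloud(s)
    print(n,s['extrinsics'].round(3).tolist(), s['fx'],s.keys())
    if n=='wrist': continue
    for t in ['mouse','mat','popup','lid','phone','recorder','spectacle_case','bottle','microphone','backup_drive','pill_carton']:
        for d in bot.trace(t,s)[:3]:
            m=d['region']; print(t,round(d['p'],2),np.round(d['centre']),m.sum(),np.nanmedian(W[m],0).round(3),np.nanmax(W[m],0).round(3),np.nanmin(W[m],0).round(3))
E
```

```text
pics
{'time': 0.0, 'joint_pos': array([ 1.1929013 ,  0.47777695,  0.02236081,  1.556394  , -0.01151463,
        1.10931675, -0.0830939 ]), 'joint_vel': array([ 0.00118676, -0.00085784, -0.00040263,  0.00026315,  0.00085988,
        0.00012944,  0.0008407 ]), 'effort': array([ 1.79595863e-04, -5.82849348e+01,  1.53446451e+00, -2.72604632e+01,
       -5.44201350e-02,  1.70671596e-02,  1.76821254e-04]), 'ee_pos': array([ 0.17973395, -0.65002793,  0.22172192]), 'tool_rot': array([-8.64543510e-04,  9.90914529e-01,  1.34490208e-01, -1.81236923e-04]), 'force': array([-0.47524124,  0.23492708,  0.49671261]), 'moment': array([ 0.01093905, -0.00134699, -0.04319454]), 'grip_width': 1.0013083265047018}
scene [[-0.883, 0.47, -0.009, 0.41], [-0.28, -0.509, 0.814, 0.144], [0.378, 0.721, 0.581, -1.248], [0.0, 0.0, 0.0, 1.0]] 364.6934744752864 dict_keys(['image', 'range_z', 'fx', 'fy', 'cx', 'cy', 'extrinsics', 'shot'])
mouse 0.98 [391. 210.] 877 [0.224 0.296 0.025] [0.261 0.332 0.039] [ 0.157  0.226 -0.002]
mouse 0.97 [416. 274.] 1339 [0.346 0.48  0.029] [0.362 0.525 0.038] [ 0.278  0.404 -0.002]
mo
[... 2116 characters left out ...]
case 0.63 [308. 197.] 928 [0.375 0.019 0.033] [0.416 0.083 0.039] [ 0.338 -0.12  -0.004]
bottle 0.86 [220. 116.] 1005 [ 0.722 -0.183  0.111] [ 0.815 -0.166  0.213] [ 0.696 -0.422 -0.   ]
microphone 0.86 [152. 225.] 700 [0.743 0.265 0.033] [0.787 0.327 0.053] [ 0.719  0.126 -0.002]
backup_drive 0.66 [294. 255.] 1173 [0.357 0.214 0.014] [0.405 0.268 0.02 ] [ 0.314  0.135 -0.004]
pill_carton 0.76 [330. 161.] 521 [ 0.35  -0.179  0.033] [ 0.384 -0.136  0.04 ] [ 0.319 -0.263 -0.003]
wrist [[0.266, -0.964, 0.001, -0.675], [0.935, 0.258, -0.243, 0.028], [0.234, 0.066, 0.97, -0.388], [0.0, 0.0, 0.0, 1.0]] 333.58269663312643 dict_keys(['image', 'range_z', 'fx', 'fy', 'cx', 'cy', 'extrinsics', 'shot'])
```

View pics/scene0.png

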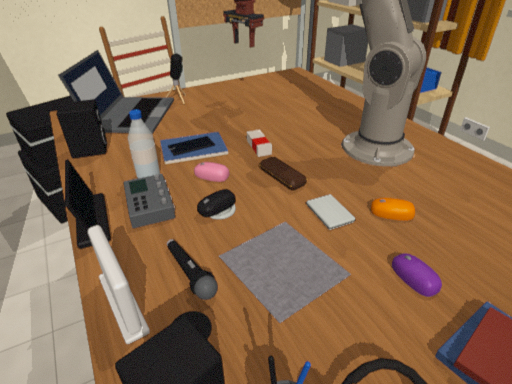

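View pics/side0.png

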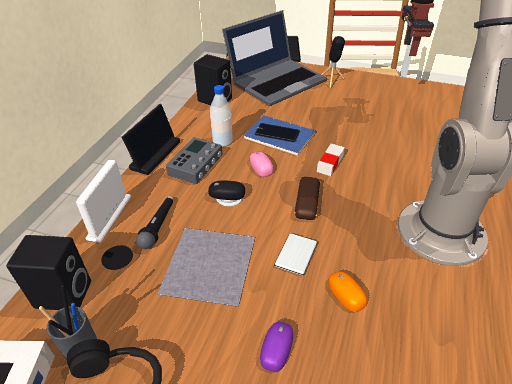

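```bash
python3 - <<'E'
from h import *
for n in ['scene','side']:
    s=bot.snapshot(n); W=cloud(s)
    big=cv2.resize(s['image'][130:270,140:310],None,fx=4.5,fy=4.0,interpolation=cv2.INTER_CUBIC); cv2.imwrite(f'pics/{n}_crop.png',big[:,:,::-1])
    for t in ['mouse','mat','popup','lid']:
        for d in bot.mark_of(t,s)[:3]: print(n,t,d)
    reg=(W[...,0]>.5)&(W[...,0]<.69)&(W[...,1]>-.05)&(W[...,1]<.13)&(W[...,2]>.02)&(W[...,2]<.08)
    P=W[reg]; print(len(P),P.min(0),P.max(0))
    c,(w,h),a=cv2.minAreaRect(P[:,:2].astype(np.float32)*1000); print('rect',c,w,h,a)
    b=cv2.boxPoints((c,(w,h),a)); print(b.round())
    # height along the long axis
    ang=np.radians(a if w>h else a+90); ax=np.array([np.cos(ang),np.sin(ang)]); t=(P[:,:2]-np.array(c)/1000)@ax
    o=(P[:,:2]-np.array(c)/1000)@np.array([-ax[1],ax[0]])
    print('ax',ax,ang)
    for lo in np.arange(-.06,.06,.01):
        m=(t>=lo)&(t<lo+.01)
        if m.sum(): print(round(lo,3),m.sum(),P[m,2].max().round(4),o[m].min().round(3),o[m].max().round(3))
    np.save(n+'P',P)
E
```

```text
scene mouse {'centre': [216.4, 205.5], 'p': 0.91}
scene mouse {'centre': [416.3, 277.3], 'p': 0.89}
scene mouse {'centre': [390.4, 212.3], 'p': 0.75}
scene mat {'centre': [280.2, 267.0], 'p': 0.86}
scene popup {'centre': [222.7, 209.7], 'p': 0.58}
scene popup {'centre': [191.2, 272.5], 'p': 0.29}
scene lid {'centre': [216.1, 208.2], 'p': 0.52}
659 [0.55958183 0.02822261 0.02022422] [0.66668133 0.08519061 0.04972884]
rect (613.7195434570312, 54.76756286621094) 105.56375122070312 55.94721603393555 10.298144340515137
[[557.  73.]
 [567.  18.]
 [671.  37.]
 [661.  92.]]
ax [0.98389083 0.17877035] 0.17973652558760922
-0.06 4 0.0404 -0.011 0.016
-0.05 38 0.0461 -0.019 0.021
-0.04 47 0.0476 -0.02 0.025
-0.03 62 0.0488 -0.02 0.026
-0.02 66 0.0488 -0.023 0.027
-0.01 65 0.0497 -0.026 0.027
0.0 72 0.0491 -0.024 0.028
0.01 74 0.0484 -0.028 0.028
0.02 69 0.0497 -0.024 0.026
0.03 76 0.0465 -0.021 0.025
0.04 69 0.0402 -0.022 0.021
0.05 17 0.032 -0.012 0.007
side mouse {'centre': [274.6, 348.0], 'p': 0.8}
side mouse {'centre': [347.8, 290.2], 'p': 0.77}
side mouse {'centre': [261.9, 164.9], 'p': 0.7}
side mat {'centre': [210.4, 263.6], 'p': 0.95}
side popup {'centre': [230.6, 199.8], 'p': 0.56}
side lid {'centre': [230.1, 193.4], 'p': 0.51}
549 [0.55986544 0.02315172 0.02019289] [0.66802284 0.08592929 0.05100462]
rect (613.240478515625, 54.2938232421875) 107.30944061279297 57.68815231323242 11.889448165893555
[[555.  71.]
 [567.  15.]
 [672.  37.]
 [660.  94.]]
ax [0.97854694 0.20602398] 0.20751001674004352
-0.06 15 0.0405 -0.011 0.011
-0.05 49 0.0448 -0.018 0.02
-0.04 56 0.0508 -0.024 0.025
-0.03 59 0.051 -0.026 0.027
-0.02 56 0.05 -0.022 0.026
-0.01 62 0.051 -0.021 0.027
0.0 51 0.0499 -0.029 0.029
0.01 59 0.05 -0.028 0.029
0.02 56 0.048 -0.028 0.027
0.03 43 0.0483 -0.017 0.024
0.04 36 0.0416 -0.022 0.021
0.05 7 0.0344 -0.017 0.011
```

View pics/scene_crop.png

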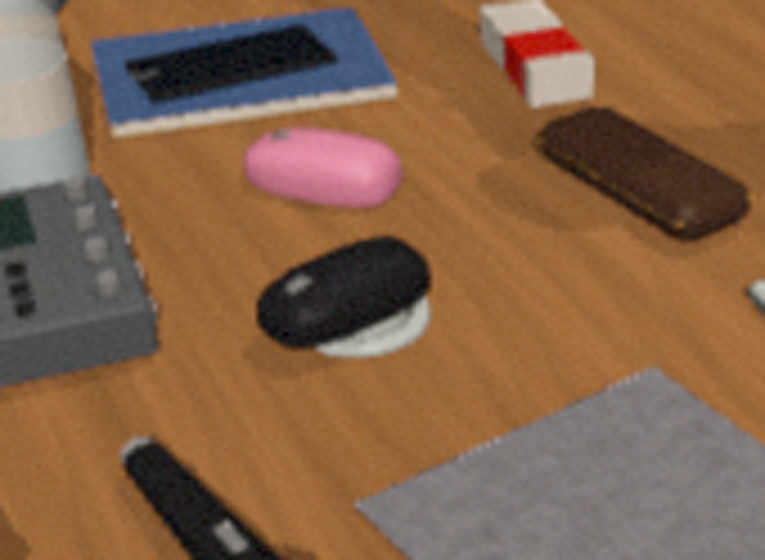

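View pics/side_crop.png

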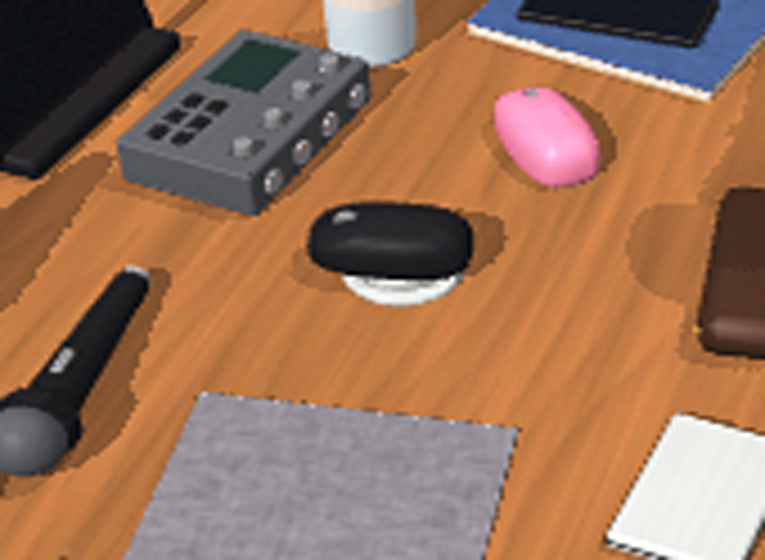

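```bash
python3 - <<'E'
from h import *
from scipy.optimize import least_squares
for n in ['scene','side']:
    s=bot.snapshot(n); W=cloud(s)
    reg=(W[...,0]>.52)&(W[...,0]<.7)&(W[...,1]>-.02)&(W[...,1]<.13)&(W[...,2]>.0035)&(W[...,2]<.009)
    P=W[reg]; print(n,len(P),P.min(0),P.max(0))
    # find collar centre: from px brightness
    im=s['image'].astype(int); br=(im.min(-1)>140)&(W[...,0]>.52)&(W[...,0]<.7)&(W[...,1]>-.02)&(W[...,1]<.14)
    v,u=np.nonzero(br); Q=W[br]; print(len(Q),Q.min(0),Q.max(0)); 
    C=Q[Q[:,2]<.009]
    # outer boundary points: 
    best=None
    from itertools import product
    for cx,cy in product(np.arange(.58,.66,.002),np.arange(.02,.1,.002)):
        r=np.hypot(C[:,0]-cx,C[:,1]-cy); sc=((r>.028)&(r<.0425)).sum()-3*((r>.0435)|(r<.027)).sum()
        if best is None or sc>best[0]: best=(sc,cx,cy); L=[]
        if sc==best[0]: L.append((cx,cy))
    print(best,np.mean(L,0),len(L))
    d=bot.trace('mat',s)[0]['region']; M=W[d]; M=M[(M[:,2]<.008)]
    M=M[np.all(abs(M[:,:2]-np.median(M[:,:2],0))<.15,1)]
    print('mat',cv2.minAreaRect((M[:,:2]*1000).astype(np.float32)))
E
```

```text
scene 92 [0.56591357 0.06128261 0.00351711] [0.63596167 0.09421627 0.00892216]
122 [0.56357652 0.05694241 0.0008345 ] [0.63769146 0.09421627 0.01120538]
(np.int64(101), np.float64(0.604), np.float64(0.05199999999999998)) [0.605 0.052] 2
mat ((559.1593017578125, 302.9553527832031), (205.36068725585938, 225.39163208007812), 8.47298526763916)
side 90 [ 0.53602809 -0.01751182  0.00354839] [0.6813152  0.10287725 0.00885676]
126 [ 5.66749618e-01  5.14853458e-02 -1.75009917e-04] [0.64767005 0.09695338 0.04875208]
(np.int64(72), np.float64(0.608), np.float64(0.05199999999999998)) [0.608 0.052] 1
mat ((562.5570068359375, 301.04998779296875), (203.5004119873047, 232.33824157714844), 8.810511589050293)
```

```bash
cat >> h.py <<'E'
def go(p,yaw=None):
    """yaw: world heading of tool x with tool pointing straight down"""
    p0,r0=pose(); t=r0.inv().apply(np.array(p)-p0)
    rv=np.zeros(3)
    if yaw is not None:
        c,s=np.cos(yaw),np.sin(yaw); rt=R.from_matrix(np.array([[c,s,0],[s,-c,0],[0,0,-1]]))
        rv=(r0.inv()*rt).as_rotvec()
    print('at',p0.round(4),'xhead',np.arctan2(*r0.as_matrix()[[1,0],0]).round(4),'zax',r0.as_matrix()[:,2].round(4),'-> move',t.round(4),rv.round(4),'dist',np.linalg.norm(t).round(3), 't',bot.state()['time'])
E
python3 -c "
from h import *
go([.613,.0545,.13],.19)"
```

```text
at [ 0.1799 -0.6506  0.2227] xhead 0.2698 zax [ 0. -0. -1.] -> move [ 0.6053 -0.5642  0.0927] [ 0.     -0.      0.0798] dist 0.833 t 1.95
```

Emit:
jog_arm([
  [0.04, -0.0375, 0, 0, 0, 0],
  [0.08, -0.075, 0, 0, 0, 0],
  [0.12, -0.112, 0, 0, 0, 0],
  [0.16, -0.15, 0, 0, 0, 0.02],
  [0.2, -0.187, 0, 0, 0, 0.04],
  [0.24, -0.225, 0, 0, 0, 0.06],
  [0.28, -0.262, 0, 0, 0, 0.08],
  [0.32, -0.3, 0, 0, 0, 0.08],
  [0.36, -0.337, 0, 0, 0, 0.08],
  [0.4, -0.375, 0.02, 0, 0, 0.08],
  [0.44, -0.41, 0.04, 0, 0, 0.08],
  [0.48, -0.448, 0.06, 0, 0, 0.08],
  [0.52, -0.485, 0.07, 0, 0, 0.08],
  [0.56, -0.522, 0.08, 0, 0, 0.08],
  [0.605, -0.564, 0.092, 0, 0, 0.08],
  [0.605, -0.564, 0.092, 0, 0, 0.08],
  [0.605, -0.564, 0.092, 0, 0, 0.08],
], grip=-1)

```text
time: 4.08
ee_pos: [0.6125, 0.0538, 0.1304]
tool_rot: [0.0, 0.995, 0.095, -0.0]
force: [-0.1, 0.3, -0.6]
grip_width: 1.0
```

```bash
python3 - <<'E'
from h import *
s=bot.snapshot('wrist'); save(s,'w1'); W=cloud(s)
P=W[(W[...,2]>.018)&(W[...,2]<.06)&(abs(W[...,0]-.61)<.09)&(abs(W[...,1]-.055)<.08)]
print(len(P),cv2.minAreaRect((P[:,:2]*1000).astype(np.float32)),P.max(0),P.min(0))
go([.613,.0545,.011],.19)
E
```

```text
8288 ((616.4535522460938, 50.290382385253906), (106.83716583251953, 58.563236236572266), 12.489765167236328) [0.67023501 0.08267177 0.04916025] [0.56366301 0.01705868 0.01956962]
at [0.6124 0.0527 0.1306] xhead 0.1883 zax [-4.0e-04 -1.1e-03 -1.0e+00] -> move [ 0.001  -0.0018  0.1196] [ 0.001   0.0006 -0.0017] dist 0.12 t 4.125
```

View pics/w1.png

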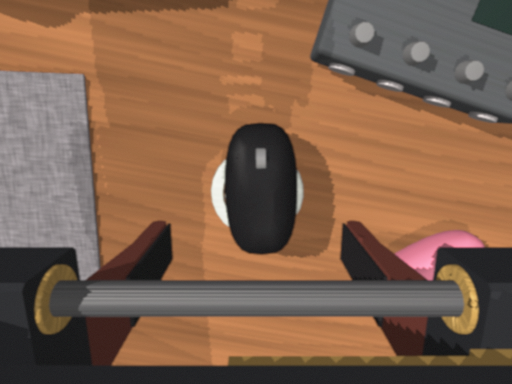

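Emit:
jog_arm([
  [0.0025, 0.001, 0.03, 0, 0, -0.017],
  [0.0025, 0.001, 0.06, 0, 0, -0.017],
  [0.0025, 0.001, 0.09, 0, 0, -0.017],
  [0.0025, 0.001, 0.11, 0, 0, -0.017],
  [0.0025, 0.001, 0.119, 0, 0, -0.017],
  [0.0025, 0.001, 0.119, 0, 0, -0.017],
])

```text
time: 4.88
ee_pos: [0.6154, 0.0533, 0.0117]
tool_rot: [0.0, 0.995, 0.103, -0.0]
force: [0.5, -0.0, -0.7]
grip_width: 0.999
```

Emit:
jog_arm([
  [0, 0, 0, 0, 0, 0],
  [0, 0, 0, 0, 0, 0],
  [0, 0, 0, 0, 0, 0],
  [0, 0, 0, 0, 0, 0],
  [0, 0, 0, 0, 0, 0],
  [0, 0, 0, 0, 0, 0],
], grip=1, force=12)

```text
time: 5.62
ee_pos: [0.6158, 0.0535, 0.0122]
tool_rot: [0.0, 0.995, 0.103, 0.0]
force: [0.0, -1.5, 5.0]
grip_width: 0.668
```

Emit:
jog_arm([
  [0, 0, -0.01, 0, 0, 0],
  [0, 0, -0.03, 0, 0, 0],
  [0, 0, -0.055, 0, 0, 0],
  [0, 0, -0.08, 0, 0, 0],
  [0, 0, -0.08, 0, 0, 0],
  [0, 0, -0.08, 0, 0, 0],
])

```text
time: 6.38
ee_pos: [0.6149, 0.0536, 0.0914]
tool_rot: [0.0, 0.995, 0.103, -0.0]
force: [0.5, -1.4, -2.1]
grip_width: 0.674
```

```bash
python3 - <<'E'
from h import *
print(bot.state()['grip_width'],bot.state()['force'])
s=bot.snapshot('side'); save(s,'s2'); W=cloud(s)
P=W[(W[...,2]>.009)&(W[...,2]<.014)&(abs(W[...,0]-.61)<.06)&(abs(W[...,1]-.055)<.06)]
print('lid',len(P),P.mean(0),P.min(0),P.max(0),cv2.minEnclosingCircle((P[:,:2]*1000).astype(np.float32)))
im=s['image'].copy(); cv2.imwrite('pics/s2c.png',cv2.resize(im[100:300,130:330],None,fx=3,fy=3)[:,:,::-1])
s=bot.snapshot('wrist'); save(s,'w2')
go([.56,.302,.095],.15)
go([.56,.302,.005],.15)
E
```

```text
0.6744389278688744 [ 0.47488684 -1.37930003 -2.07562407]
lid 165 [0.60551666 0.05406769 0.01098907] [0.57787511 0.0256479  0.00900685] [0.63404761 0.0807446  0.01381934] ((605.383056640625, 54.9527587890625), 29.683496475219727)
at [0.6145 0.0536 0.0906] xhead 0.2069 zax [-1.9e-03 -3.0e-04 -1.0e+00] -> move [-0.0023 -0.2543 -0.0043] [-0.0001  0.0019  0.0569] dist 0.254 t 6.475
at [0.6145 0.0536 0.0906] xhead 0.2069 zax [-1.9e-03 -3.0e-04 -1.0e+00] -> move [-0.0022 -0.2543  0.0857] [-0.0001  0.0019  0.0569] dist 0.268 t 6.475
```

View pics/s2c.png

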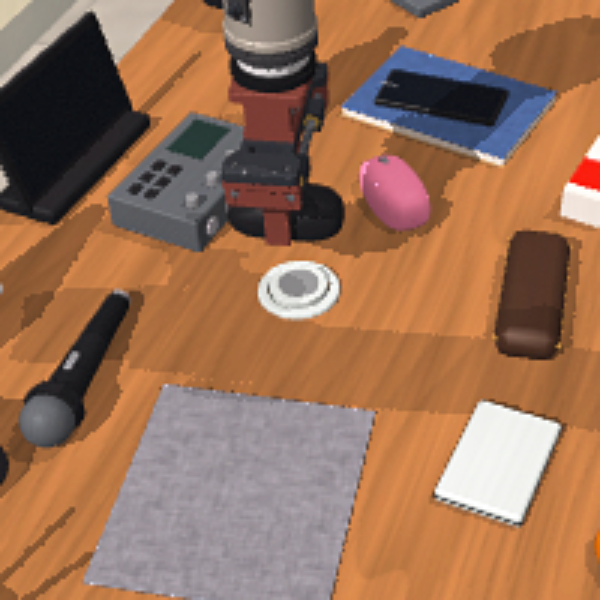

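View pics/w2.png

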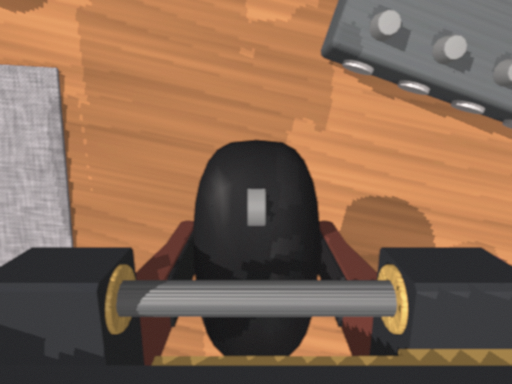

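Emit:
jog_arm([
  [0, -0.025, 0, 0, 0, 0],
  [0, -0.065, 0, 0, 0, 0.015],
  [0, -0.11, 0, 0, 0, 0.03],
  [0, -0.155, 0, 0, 0, 0.045],
  [0, -0.2, 0, 0, 0, 0.057],
  [-0.002, -0.235, 0, 0, 0, 0.057],
  [-0.002, -0.254, 0.01, 0, 0, 0.057],
  [-0.002, -0.254, 0.035, 0, 0, 0.057],
  [-0.002, -0.254, 0.06, 0, 0, 0.057],
  [-0.002, -0.254, 0.074, 0, 0, 0.057],
  [-0.002, -0.254, 0.08, 0, 0, 0.057],
  [-0.002, -0.254, 0.084, 0, 0, 0.057],
  [-0.002, -0.254, 0.084, 0, 0, 0.057],
  [-0.002, -0.254, 0.084, 0, 0, 0.057],
])

```text
time: 8.22
ee_pos: [0.5617, 0.3022, 0.0084]
tool_rot: [-0.0, 0.997, 0.075, 0.001]
force: [-0.1, 0.5, -0.9]
grip_width: 0.669
```

```bash
python3 - <<'E'
from h import *
s=bot.snapshot('side'); print(bot.state()['ee_pos'],bot.state()['force'])
im=s['image'].copy(); cv2.imwrite('pics/s3c.png',cv2.resize(im[180:330,130:330],None,fx=4,fy=4)[:,:,::-1])
E
```

```text
[0.56167649 0.30212843 0.00830728] [ 0.04875128  0.0984966  -1.1720989 ]
```

View pics/s3c.png

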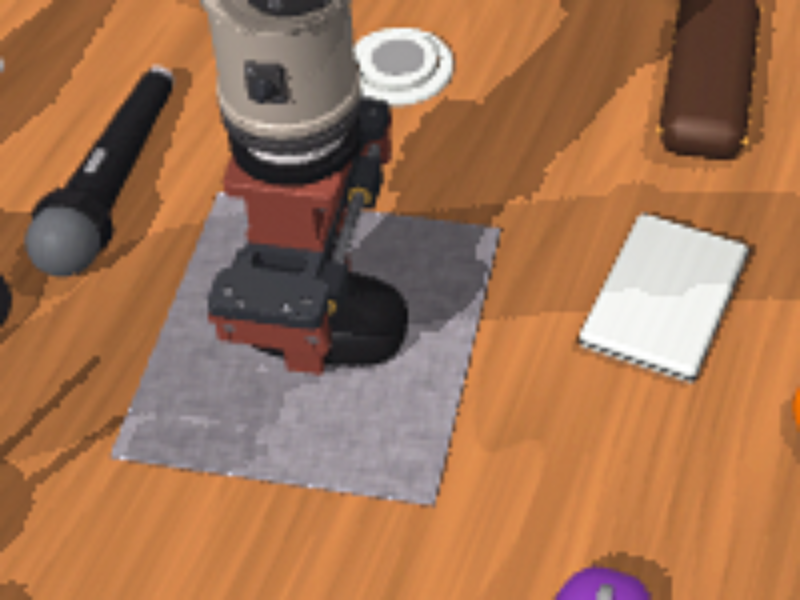

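Emit:
jog_arm([
  [0, 0, 0.002, 0, 0, 0],
  [0, 0, 0.003, 0, 0, 0],
  [0, 0, 0.003, 0, 0, 0],
])

```text
time: 8.65
ee_pos: [0.5612, 0.3019, 0.0045]
tool_rot: [0.0, 0.997, 0.075, -0.0]
force: [-0.1, -0.3, -1.3]
grip_width: 0.67
```

Emit:
jog_arm([
  [0, 0, 0, 0, 0, 0],
  [0, 0, 0, 0, 0, 0],
  [0, 0, 0, 0, 0, 0],
  [0, 0, 0, 0, 0, 0],
  [0, 0, -0.03, 0, 0, 0],
  [0, 0, -0.07, 0, 0, 0],
  [0, 0, -0.11, 0, 0, 0],
  [0, 0, -0.11, 0, 0, 0],
], grip=-1)

```text
time: 9.65
ee_pos: [0.5633, 0.3034, 0.1183]
tool_rot: [-0.001, 0.997, 0.075, 0.003]
force: [0.3, 0.5, -0.1]
grip_width: 1.002
```

```bash
python3 - <<'E'
from h import *
s=bot.snapshot('scene'); save(s,'c4'); W=cloud(s)
P=W[(W[...,2]>.009)&(W[...,2]<.014)&(abs(W[...,0]-.61)<.06)&(abs(W[...,1]-.055)<.06)]
print('lid',len(P),P.mean(0),P.min(0),P.max(0),cv2.minEnclosingCircle((P[:,:2]*1000).astype(np.float32)))
print([ (d['centre'],d['p']) for d in bot.mark_of('lid',s)],px(s,[.605,.0545,.011]))
s=bot.snapshot('wrist'); save(s,'w4'); W=cloud(s)
P=W[(W[...,2]>.018)&(W[...,2]<.06)&(abs(W[...,0]-.56)<.09)&(abs(W[...,1]-.30)<.06)]
print(len(P),cv2.minAreaRect((P[:,:2]*1000).astype(np.float32)),P.max(0))
go([.6055,.054,.115],None)
go([.6055,.054,.03],None)
E
```

```text
lid 217 [0.60421819 0.05493869 0.01107912] [0.57543843 0.02534745 0.00908484] [0.63113612 0.08507417 0.01353441] ((602.0826416015625, 54.91920471191406), 30.723493576049805)
[([218.0, 207.1], 0.59)] (np.float64(219.41737655613943), np.float64(206.6709384139821))
8595 ((561.7235107421875, 300.964111328125), (105.815673828125, 58.453216552734375), 7.06231164932251) [0.61448968 0.33244142 0.04081366]
at [0.5607 0.3014 0.1137] xhead 0.1497 zax [-0.0012 -0.001  -1.    ] -> move [ 0.0074  0.2513 -0.0011] [0. 0. 0.] dist 0.251 t 9.8
at [0.5607 0.3014 0.1137] xhead 0.1497 zax [-0.0012 -0.001  -1.    ] -> move [0.0075 0.2512 0.0839] [0. 0. 0.] dist 0.265 t 9.8
```

View pics/c4.png

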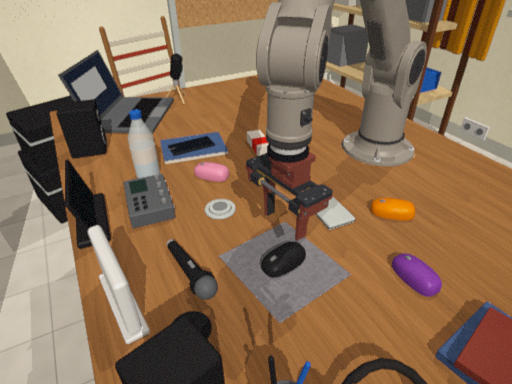

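Emit:
jog_arm([
  [0, 0.025, 0, 0, 0, 0],
  [0.001, 0.065, 0, 0, 0, 0],
  [0.003, 0.11, 0, 0, 0, 0],
  [0.004, 0.155, 0, 0, 0, 0],
  [0.005, 0.2, 0, 0, 0, 0],
  [0.007, 0.235, 0.01, 0, 0, 0],
  [0.007, 0.251, 0.03, 0, 0, 0],
  [0.007, 0.251, 0.06, 0, 0, 0],
  [0.007, 0.251, 0.084, 0, 0, 0],
  [0.007, 0.251, 0.084, 0, 0, 0],
  [0.007, 0.251, 0.084, 0, 0, 0],
  [0.007, 0.251, 0.084, 0, 0, 0],
], grip=1)

```text
time: 11.3
ee_pos: [0.6063, 0.0553, 0.0315]
tool_rot: [-0.0, 0.997, 0.075, 0.001]
force: [-0.3, 0.9, 0.2]
grip_width: 0.006
```

```bash
python3 - <<'E'
from h import *
print(bot.state()['force'],bot.state()['grip_width'])
s=bot.snapshot('wrist'); save(s,'w5')
go([.605,.0545,.013],None)
go([.605,.0545,.0025],None)
E
```

```text
[-0.32965584  0.94558339  0.2149713 ] 0.006286520213141616
at [0.6063 0.0551 0.0316] xhead 0.1501 zax [ 1.7e-03  3.0e-04 -1.0e+00] -> move [-0.0014  0.0004  0.0186] [0. 0. 0.] dist 0.019 t 11.35
at [0.6063 0.0551 0.0316] xhead 0.1501 zax [ 1.7e-03  3.0e-04 -1.0e+00] -> move [-0.0014  0.0004  0.0291] [0. 0. 0.] dist 0.029 t 11.35
```

View pics/w5.png

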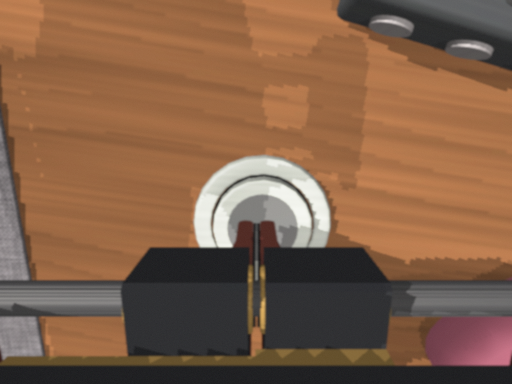

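Emit:
jog_arm([
  [0, 0, 0.01, 0, 0, 0],
  [-0.001, 0, 0.018, 0, 0, 0],
  [-0.001, 0, 0.022, 0, 0, 0],
  [-0.001, 0, 0.025, 0, 0, 0],
  [-0.001, 0, 0.028, 0, 0, 0],
  [-0.001, 0, 0.029, 0, 0, 0],
  [-0.001, 0, 0.029, 0, 0, 0],
  [-0.001, 0, 0.029, 0, 0, 0],
])

```text
time: 12.35
ee_pos: [0.6046, 0.0545, 0.0028]
tool_rot: [0.0, 0.997, 0.075, -0.0]
force: [-5.0, 0.3, 12.8]
grip_width: 0.003
```

Emit:
jog_arm([
  [0, 0, 0.001, 0, 0, 0],
  [0, 0, 0.0015, 0, 0, 0],
  [0, 0, 0.0015, 0, 0, 0],
])

```text
time: 12.72
ee_pos: [0.6047, 0.0545, 0.0018]
tool_rot: [0.0, 0.997, 0.075, 0.0]
force: [-6.6, -2.6, 21.2]
grip_width: 0.005
```

Emit:
jog_arm([
  [0, 0, -0.02, 0, 0, 0],
  [0, 0, -0.06, 0, 0, 0],
  [0, 0, -0.1, 0, 0, 0],
  [0, 0, -0.1, 0, 0, 0],
  [0, 0, -0.1, 0, 0, 0],
  [0, 0, -0.1, 0, 0, 0],
  [0, 0, -0.1, 0, 0, 0],
  [0, 0, -0.1, 0, 0, 0],
  [0, 0, -0.1, 0, 0, 0],
  [0, 0, -0.1, 0, 0, 0],
], grip=-1)

```text
time: 13.98
ee_pos: [0.6047, 0.0547, 0.1001]
tool_rot: [-0.0, 0.997, 0.075, -0.0]
force: [1.3, -0.3, -0.6]
grip_width: 0.997
```

```bash
python3 - <<'E'
from h import *
for n in ['wrist','side']:
    s=bot.snapshot(n); save(s,n+'6'); W=cloud(s)
    P=W[(W[...,2]>.035)&(W[...,2]<.045)&(abs(W[...,0]-.605)<.04)&(abs(W[...,1]-.055)<.04)]
    print(n,len(P)); 
    if len(P): print(P.mean(0),cv2.minEnclosingCircle((P[:,:2]*1000).astype(np.float32)))
go([.605,.0545,.016],None)
E
```

```text
wrist 5136
[0.60850356 0.05169399 0.03950631] ((607.2918701171875, 51.5883903503418), 28.968341827392578)
side 199
[0.60400696 0.05526939 0.03882381] ((603.6410522460938, 52.01365280151367), 30.75450325012207)
at [0.6047 0.0546 0.1002] xhead 0.1498 zax [ 1.e-04 -0.e+00 -1.e+00] -> move [0.0003 0.0002 0.0842] [0. 0. 0.] dist 0.084 t 14.075
```

View pics/wrist6.png

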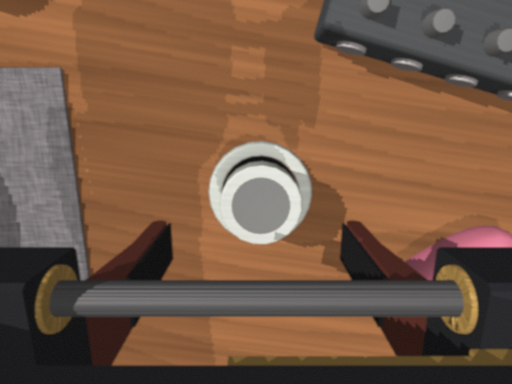

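View pics/side6.png

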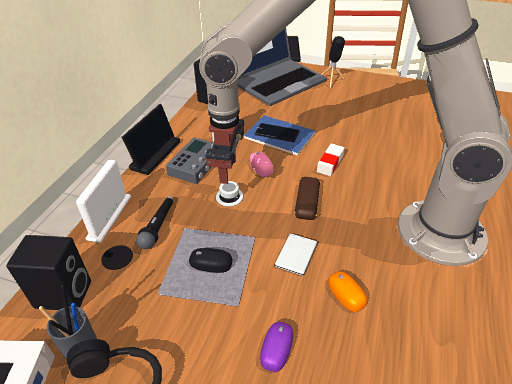

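Emit:
jog_arm([
  [0.001, 0.001, 0.03, 0, 0, 0],
  [0.001, 0.001, 0.06, 0, 0, 0],
  [0.001, 0.001, 0.08, 0, 0, 0],
  [0.001, 0.001, 0.087, 0, 0, 0],
  [0.001, 0.001, 0.087, 0, 0, 0],
  [0.001, 0.001, 0.087, 0, 0, 0],
])

```text
time: 14.82
ee_pos: [0.6066, 0.054, 0.0141]
tool_rot: [-0.0, 0.997, 0.075, 0.001]
force: [-0.5, -0.0, 0.1]
grip_width: 1.002
```

Emit:
jog_arm([
  [0, 0, 0, 0, 0, 0],
  [0, 0, 0, 0, 0, 0],
  [0, 0, 0, 0, 0, 0],
  [0, 0, 0, 0, 0, 0],
  [0, 0, 0, 0, 0, 0],
  [0, 0, 0, 0, 0, 0],
], grip=1, force=40)

```text
time: 15.58
ee_pos: [0.6062, 0.0518, 0.0133]
tool_rot: [0.001, 0.997, 0.074, 0.0]
force: [1.0, -4.4, 1.9]
grip_width: 0.653
```

Emit:
jog_arm([
  [0, 0.001, -0.005, 0, 0, 0],
  [0, 0.001, -0.015, 0, 0, 0],
  [0, 0.001, -0.027, 0, 0, 0],
  [0, 0.001, -0.039, 0, 0, 0],
  [0, 0.001, -0.051, 0, 0, 0],
  [0, 0.001, -0.063, 0, 0, 0],
  [0, 0.001, -0.075, 0, 0, 0],
  [0, 0.001, -0.087, 0, 0, 0],
  [0, 0.001, -0.099, 0, 0, 0],
  [0, 0.001, -0.109, 0, 0, 0],
  [0, 0.001, -0.116, 0, 0, 0],
  [0, 0.001, -0.119, 0, 0, 0],
  [0, 0.001, -0.119, 0, 0, 0],
])

```text
time: 17.2
ee_pos: [0.6062, 0.0518, 0.1321]
tool_rot: [0.001, 0.997, 0.075, 0.0]
force: [2.9, -4.5, -3.7]
grip_width: 0.654
```

Emit:
jog_arm([
  [0, 0, -0.001, 0, 0, 0],
  [0, 0, -0.002, 0, 0, 0],
  [0, 0, -0.003, 0, 0, 0],
  [0, 0, -0.003, 0, 0, 0],
  [0, 0, -0.003, 0, 0, 0],
])

```text
time: 17.82
ee_pos: [0.6062, 0.0518, 0.1346]
tool_rot: [0.001, 0.997, 0.075, 0.0]
force: [4.0, -4.1, -6.5]
grip_width: 0.649
```

Emit:
jog_arm([
  [0, 0, -0.001, 0, 0, 0],
  [0, 0, -0.002, 0, 0, 0],
  [0, 0, -0.003, 0, 0, 0],
  [0, 0, -0.003, 0, 0, 0],
  [0, 0, -0.003, 0, 0, 0],
])

```text
time: 18.45
ee_pos: [0.6061, 0.0518, 0.1348]
tool_rot: [0.0, 0.997, 0.075, -0.0]
force: [12.8, -2.0, -25.5]
grip_width: 0.653
```

```bash
python3 - <<'E'
from h import *
print(bot.state()['force'],bot.state()['ee_pos'])
s=bot.snapshot('scene'); save(s,'c7'); W=cloud(s)
m=(W[...,2]>.135)&(abs(W[...,0]-.606)<.035)&(abs(W[...,1]-.053)<.03)&(W[...,2]<.17)
print(np.percentile(W[m][:,2],[5,25,50,75,95]) if m.sum() else 0,m.sum())
cv2.imwrite('pics/c7c.png',cv2.resize(s['image'][60:260,120:320],None,fx=3,fy=3)[:,:,::-1])
E
```

```text
[ 12.80522622  -2.04131609 -25.51954819] [0.60607847 0.05178781 0.13484824]
[0.13777626 0.15038039 0.15982427 0.16093232 0.16244913] 270
```

View pics/c7c.png

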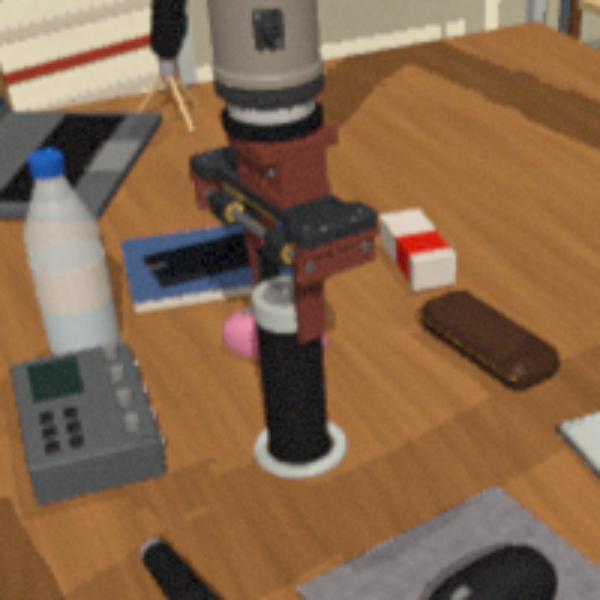

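Emit:
jog_arm([
  [0, 0, 0.001, 0, 0, 0],
  [0, 0, 0.0025, 0, 0, 0],
  [0, 0, 0.0025, 0, 0, 0],
])

```text
time: 18.88
ee_pos: [0.6062, 0.0518, 0.1347]
tool_rot: [0.0, 0.997, 0.075, 0.0]
force: [5.7, -3.3, -9.3]
grip_width: 0.654
```

Emit:
jog_arm([
  [0, 0, 0, 0, 0, 0],
  [0, 0, 0, 0, 0, 0],
  [0, 0, 0, 0, 0, 0],
  [0, 0, 0, 0, 0, 0],
  [0, 0, -0.03, 0, 0, 0],
  [0, 0, -0.07, 0, 0, 0],
  [0, 0, -0.11, 0, 0, 0],
  [0, 0, -0.14, 0, 0, 0],
  [0, 0, -0.14, 0, 0, 0],
  [0, 0, -0.14, 0, 0, 0],
], grip=-1)

```text
time: 20.12
ee_pos: [0.6053, 0.0527, 0.2746]
tool_rot: [0.0, 0.997, 0.075, -0.001]
force: [-0.1, 0.0, -1.1]
grip_width: 1.002
```

```bash
python3 - <<'E'
from h import *
print(bot.state()['force'],bot.state()['ee_pos'],bot.state()['grip_width'])
for n in ['scene','side']:
    s=bot.snapshot(n); save(s,n+'8'); W=cloud(s)
    m=(W[...,2]>.135)&(abs(W[...,0]-.606)<.035)&(abs(W[...,1]-.053)<.035)&(W[...,2]<.2)
    print(n,np.percentile(W[m][:,2],[5,50,75,95]) if m.sum() else 0,m.sum())
    P=W[(W[...,2]>.018)&(W[...,2]<.06)&(abs(W[...,0]-.56)<.09)&(abs(W[...,1]-.30)<.06)]
    print(len(P),cv2.minAreaRect((P[:,:2]*1000).astype(np.float32)),P.max(0))
    for t in ['phone','recorder','spectacle_case','bottle','microphone','backup_drive','pill_carton']:
        for d in bot.trace(t,s)[:1]: print(t,np.round(d['centre']),np.nanmedian(W[d['region']],0).round(3))
E
```

```text
[-0.13043489  0.02430973 -1.07196916] [0.60531007 0.05271033 0.27462303] 1.0020720433544175
scene [0.13758465 0.15945627 0.16073499 0.16165612] 418
925 ((560.0390625, 304.5993957519531), (102.34608459472656, 56.64434051513672), 6.642270565032959) [0.61175062 0.33464245 0.04160307]
phone [190. 145.] [ 0.566 -0.287  0.022]
recorder [147. 200.] [ 0.77  -0.02   0.041]
spectacle_case [286. 173.] [0.389 0.024 0.033]
bottle [141. 151.] [ 0.735 -0.18   0.112]
microphone [195. 277.] [0.752 0.283 0.034]
backup_drive [331. 212.] [0.362 0.217 0.014]
pill_carton [259. 143.] [ 0.358 -0.177  0.032]
side [0.13933194 0.15919891 0.16060999 0.16216076] 337
734 ((557.553955078125, 304.9075012207031), (106.43233489990234, 54.48310852050781), 9.201155662536621) [0.61164059 0.33519062 0.0428379 ]
phone [280. 132.] [ 0.561 -0.288  0.022]
recorder [195. 164.] [ 0.76  -0.03   0.041]
spectacle_case [306. 200.] [0.376 0.019 0.034]
bottle [222. 132.] [ 0.711 -0.181  0.059]
microphone [153. 226.] [0.743 0.268 0.033]
backup_drive [296. 255.] [0.357 0.216 0.014]
pill_carton [330. 161.] [ 0.35  -0.181  0.033]
```

View pics/scene8.png

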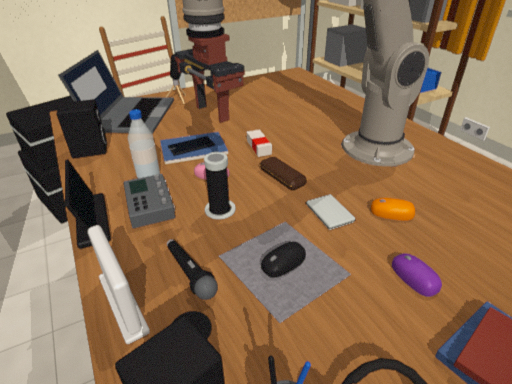

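View pics/side8.png

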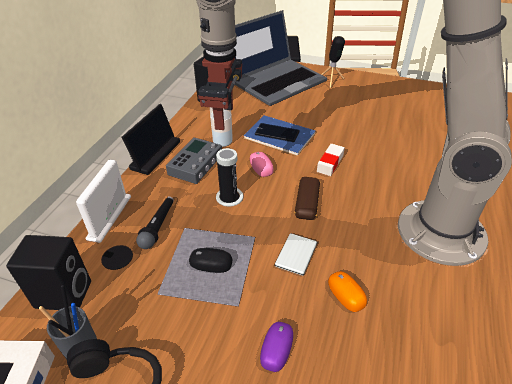

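The tower is fully up (scene image, about column 217, row 185). The mouse is upright on its mat (about 284, 259), the bystanders haven't moved and the gripper is clear.

```bash
python3 -c "
from h import *
print(bot.sign_off())"
```

```text
the job is handed in; nothing more can be done
None
```

The job is done and handed in after about 21 s of the 64 s allowed. I set the mouse down upright on its mat, pressed the lid in to its stop until it sprang up, then gripped it and pulled it to the upper stop.

**Tower:** both cameras put the lid top at about 161 mm after release. While I was pulling, the force rose to about 25 N with no further travel, so it was at the upper stop.

**Mouse:** it lies within a few mm of the mat's centre. The wrist and desk cameras disagreed by up to 4 mm, slightly more than the stated calibration error.

**Everything else:** the bystanders' measured positions were the same before and after to within a few mm. The exception is the bottle in the side view, where the raised gripper partly hid it. The scene view shows the bottle unmoved. The gripper was clear of everything at hand-in.

No check failed.

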